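# Hook a brake shoe's return spring onto its anchor post

### The job

On the bench lies a drum brake being reassembled: the return spring of its left shoe still hangs loose. Pick up the spring puller, put its hook into the ring at the end of the spring, stretch the spring past the anchor post and let it back so that its hook catches round the post and draws the shoe fully home; then unhook the puller and lay it down on the open bench beside the brake. Work the spring only with the puller, touch no part of the brake with the gripper or arm, and leave the other things on the bench where they are.

Things in the scene. Friction and masses are not known exactly. Their poses are not given: they have to be found in the camera images.
- brake: drum brake fixed to the bench: round grey backing plate, 260 mm across, rim 35 mm above the bench, on a timber block; two red curved shoes (tops 67 mm above the bench). Origin on the bench under the plate's centre; +x from the anchor post to the centre, +y to the left shoe, z up. The right shoe's spring is already on the post, at 60 mm height.
- anchor_post (a point): the brake's anchor post, on its centre line at the height of the loose spring's hook (68 mm above the bench): upright, 10 mm in diameter where the hook goes, with a head 14 mm across whose top is 80 mm above the bench. Axes as brake. It stands 104 mm from the plate's centre.
- spring_root (a point): where the loose return spring is hung in the left shoe, 68 mm above the bench; the spring turns level about this upright axis. +x points along the spring to its free end. With the shoe home it lies 52 mm along +x and 78 mm along +y of anchor_post (94 mm away); the swung-out shoe carries it up to 14 mm further away.
- return_spring: the left shoe's loose return spring: steel coil 15 mm thick with hook and ring. It turns and stretches in a level plane only: its end can be neither lifted nor pressed down. Stretching starts at 4 N and takes 0.3 N more per mm: 9.5 N when seated on the post, 15 N at 36 mm; stops at 48 mm. Origin and axes as spring_root.
- hook_bend (a point): centre of the bend of the spring's hook (5 mm wire, inner radius 5.5 mm): on the post's centre when seated. 76 mm from spring_root unstretched, 94 mm seated. +x outwards along the spring. Closed on its +x and -y sides, open on +y (towards the plate's centre): the post enters from +y when this point is 12 to 20 mm past it along +x, and is caught when the hook is let back.
- pull_eye (a point): centre of the ring at the very end of the spring, 19 mm beyond hook_bend along +x: ring of 5 mm wire lying level, 68 mm above the bench, 17 mm clear inside, to be entered from above. The puller lifts out freely only once the ring lies slack round its hook, no longer pulled. Axes as hook_bend.
- left_shoe (a joint): swing of the left shoe about its heel, rad: 0 is fully home (drawn in), more is swung outwards. It turns easily (under 1 N at spring_root), so a pull on the spring first draws the shoe home and then stretches the spring.
- puller_handle (a point): centre of the spring puller's handle: dark wood, flat sides, 100 mm long (x), 24 mm wide (y), 28 mm high (z), lying on its flat underside, this point 14 mm above the bench. +x points along the puller to its hook, z up. A 5 mm steel shank runs on along x, 9 mm above this point, and 150 mm from this point turns down as a hook. About 0.16 kg.
- puller_tip (a point): lower end of the puller's down-turned hook (5 mm wire; 2.5 mm of it below this point), 147.5 mm along +x from puller_handle and 9 mm below it. The hook reaches from here 18 mm up to the shank; it stands nearly upright, its tip leaning 2 mm back towards the handle. Axes as puller_handle.
- puller: the spring puller as a whole; origin under the middle of its handle, axes as puller_handle.
- oil_can: copper-red pump oil can, 61 mm wide, 181 mm tall, behind the brake at the right; a bystander, origin under its middle
- spanner: open-ended steel spanner lying flat, 216 x 40 x 8 mm, near the front edge; a bystander, origin under its middle
- hammer_ball: ball hammer lying at the left, 258 mm long, head 104 mm wide, 45 mm high; a bystander, origin under its middle
- calipers: steel bow calipers lying flat at the right, 117 x 88 x 8 mm; a bystander, origin under its middle
- c_clamp: blue C clamp lying flat at the right, 184 x 152 x 26 mm; a bystander, origin under its middle
- punch_round: round punch lying at the rear, 141 x 18 mm; a bystander, origin under its middle
- punch_slot: slot punch lying at the rear, 142 x 20 mm; a bystander, origin under its middle

How it is judged (in metres and radians):
On the way, in this order (a step that is already met when the one before it is completed fails the run):
1. the held puller's hook pulls the spring's ring: the spring is stretched at least 10 mm (contact force between puller and return_spring above 3 N and distance between spring_root and hook_bend above 0.0857 m), for 0.1 s.
2. the hook sits on the post and the puller is out of the ring (distance between hook_bend and anchor_post below 0.005 m and distance between puller_tip and pull_eye above 0.02 m and contact force between puller and return_spring below 0.2 N), for 0.3 s.
At the end, for the whole second after the job is handed in: the spring's hook is seated round the anchor post (bend centre within 5 mm of the post's centre), the left shoe is home (under 0.02 rad), and the puller lies at rest on the bench top (handle centre lower than 20 mm, hook lower than 30 mm), not touching the brake (distance between hook_bend and anchor_post below 0.005 m and value of joint left_shoe below 0.02 rad and height (world z) of puller_handle below 0.02 m and height (world z) of puller_tip below 0.03 m and linear speed of puller below 0.02 m/s and contact force between puller and brake below 0.2 N).
It fails at once if the gripper or arm touches the brake, its shoe or the spring (contact force between any of the fingers, the arm and brake above 1 N).
It fails at once if another thing on the bench is moved more than 3 cm (distance of any of oil_can, spanner, hammer_ball, calipers, c_clamp, punch_round, punch_slot from where it was at the start of the episode above 0.03 m).
It also fails if it takes over 48 s, if anything falls off the work surface, if the arm or the gripper's body presses on something with over 40 N, if the wrist force passes 120 N, or if a joint passes its speed limit or range.

### The arm

A 6-joint arm with a two-finger parallel gripper is mounted at the origin on a cart in front of the work surface, level with it; the furniture and walls round the work are solid. World frame = base frame: x ahead of the robot, y to its left, z up, the work surface at z = 0. Lengths are in mm, angles in rad, forces in N, time in s.
With the tool pointing down it reaches from about 325 to 775 mm from the base axis. Payload 5.5 kg.
Tool frame: the origin (TCP) lies on the centre line of the jaws, within the pads' length; the fingertips stand 25 mm ahead of it and the grasp point (between the pads) lies 6 mm ahead of it (bot.tip_extent is the distance from the TCP to the fingertips, in mm); z points along the fingers, y is the line along which they close (so a half turn about z gives the same grasp; the last joint's range is limited). The gripper opens to 85 mm and grips with 20 to 120 N. Pads are 22 mm wide; open, the fingers measure 114 mm over their backs; the gripper's body (76 mm by 85 mm) begins 54 mm behind the grasp point. The pads swing forward as they close: fully open they stand 13 mm farther back than shut.
Start: joints at [1.051, 0.091, 1.231, -0, 1.82, -0.057], TCP at [267.88, 536.896, 222.175] pointing down, gripper open.
Joint ranges: [-2.87, 2.87], [-0.86, 2.18], [0.17, 2.46], [-1.51, 4.65], [0.06, 2.69], [-2.65, 2.65]. Speed limits (rad/s): [2.57, 2.57, 3.01, 3.14, 3.14, 3.14].

### API

Orientations are given as a unit quaternion [x, y, z, w].
In Python, from station import bot, imaging gives the robot as it stands. The module is installed in compiled form; this text tells all that it offers.
- The arm moves only by the shell command python3 -m jog 'ROWS'. ROWS is JSON, a list of rows, each a list of 5 numbers: the shift along the tool's x, y, z in cm, then the turn about the tool's z in rad, then the opening, from -1 (shut) to 1 (fully open), so that 0 is half open. In form: [[dx, dy, dz, yaw, grip], ...]. A call has 1 to 10 rows; each row shifts and turns the commanded pose from where the row before left it, along the tool's axes as they then stand; what a row does not reach is not made up. A row lasts 1/12 s, in which the tool goes at most 41.7 mm and 7.16 degrees, less where a joint would pass 70% of its speed; a pose out of reach is approached as far as the arm can. A call with a gripper value outside its range is refused whole. The fingers move at their own pace and stop on an object; the grip force is fixed at half the most. Time passes only in rows, so rows that do not move let the fingers close. It gives the time, the measured TCP pose, the force, the opening and the grip force at its end, in the units of the state.
- bot.read_state(): the state, without advancing time (a new reading comes with each control period).
- imaging.snapshot(name): name is "scene" or "top" or "wrist"; returns a dict with "frame" (400x640x3 uint8, red, green, blue), "depth" (400x640 float32, mm along the optical axis (not along the pixel's ray), 0 where there is no reading), "fovy" (degrees; the focal length in pixels is half the picture's height over the tangent of half this angle, whatever the lens; pixels are square), "cx", "cy" (the principal point, pixels), "origin" and "rotation" of the camera in the world; the wrist camera has in their place "tool_from_camera" (4x4, takes a point from camera to tool coordinates, whose origin is the TCP and whose axes are the flange's). Camera axes: x right, y up, looking along -z (the intrinsics and any distortion apply to the point x, -y, -z); pixel columns grow to the right and rows downward; lengths in mm; the calibration is good to about 2 mm. A picture is of the moment at which its call begins: read the wrist's pose just before it.
- bot.hand_in(): hands the job in; it is judged then, once.
The state is a dict: "clock": time; "q": joint angles; "qvel": joint speeds; "joint_torque": joint torques, N m; "eef_pos": TCP position; "eef_rot": TCP orientation; "wrist_force": force on the tool from outside, world axes, zero at the start; "ft_torque": the same for the moment, N m; "grip_width": finger opening in mm; "finger_force": force on a finger pad.
Only numpy, scipy, OpenCV 4.12 (cv2) and the standard library are available. Lean on these libraries where they do the work, as an engineer would, in place of code of your own. Each camera call takes 0.05 s, during which the arm holds its last target. There are 200 camera calls.

## Working session

There is one attempt and no reset: what is moved stays moved. The work goes in short steps, Python scripts to look and compute and a shell command to move; the robot and the scene stay as the last step left them, time stands still between calls to the robot, and variables do not carry over. Pictures are saved under pics/ and viewed, at most 10 in all, crops included, and the job is handed in when it is done.

```bash
mkdir -p pics
cat > h.py <<'E'
import numpy as np, cv2
from station import bot, imaging
from scipy.spatial.transform import Rotation as R
def snap(n):
    s=bot.read_state(); d=imaging.snapshot(n); d['f']=200/np.tan(np.radians(d['fovy'])/2)
    if n=='wrist':
        T=np.array(d['tool_from_camera']); Rt=R.from_quat(s['eef_rot']).as_matrix()
        d['rotation']=Rt@T[:3,:3]; d['origin']=np.array(s['eef_pos'])+Rt@T[:3,3]
    d['rotation']=np.array(d['rotation']).reshape(3,3); d['origin']=np.array(d['origin']); return d
def ray(d,u,v):
    return d['rotation']@np.array([(u-d['cx'])/d['f'],-(v-d['cy'])/d['f'],-1])
def onz(d,u,v,z):
    r=ray(d,u,v); return d['origin']+r*(z-d['origin'][2])/r[2]
def pix(d,p):
    c=d['rotation'].T@(np.array(p,float)-d['origin']); return d['cx']+d['f']*c[0]/-c[2], d['cy']+d['f']*c[1]/c[2]
def cloud(d):
    v,u=np.mgrid[:400,:640]; z=d['depth']
    c=np.stack([(u-d['cx'])/d['f']*z,-(v-d['cy'])/d['f']*z,-z],-1)
    return c@d['rotation'].T+d['origin']
def save(n,im): cv2.imwrite('pics/'+n+'.png',im[...,::-1])
E
python3 - <<'E'
from h import *
s=bot.read_state(); print(s)
for n in ['scene','top']:
    d=snap(n); save(n+'0',d['frame']); print(n,[k for k in d],d['f'],d['cx'],d['cy'],d['origin'],d['rotation'])
    np.savez(n+'0.npz',**{k:v for k,v in d.items()})
E
```

```text
{'clock': 0.0, 'q': array([ 1.05130168e+00,  9.18471292e-02,  1.23191839e+00,  1.65084860e-05,
        1.81982688e+00, -5.66565842e-02]), 'qvel': array([ 0.00095335, -0.00054216,  0.00085931,  0.00072796,  0.00012542,
       -0.00115325]), 'joint_torque': array([-2.54144679e-04, -4.58721435e+01, -4.18036723e+01,  1.15108619e-04,
        1.13679955e-02,  1.21937873e-05]), 'eef_pos': array([267.70757657, 536.60813629, 221.03957688]), 'eef_rot': array([ 2.29356869e-01,  9.73341886e-01, -9.56398078e-04, -2.91743735e-04]), 'wrist_force': array([-0.19604849, -0.04183867,  0.69864453]), 'ft_torque': array([-0.02413203, -0.04062262, -0.00563083]), 'finger_force': 0.0, 'grip_width': 85.78364657675235}Traceback (most recent call last):
  File "<stdin>", line 4, in <module>
  File "h.py", line 9, in snap
    d['rotation']=np.array(d['rotation']).reshape(3,3); d['origin']=np.array(d['origin']); return d
                  ~~~~~~~~~~~~~~~~~~~~~~~~~~~~~~~^^^^^
ValueError: cannot reshape array of size 4 into shape (3,3)
```

```bash
sed -i "s/d\['rotation'\]=np.array(d\['rotation'\]).reshape(3,3)/q=np.array(d['rotation']); d['rotation']=R.from_quat(q).as_matrix() if q.size==4 else q/" h.py
python3 - <<'E'
from h import *
for n in ['scene','top']:
    d=snap(n); save(n+'0',d['frame']); print(n,[k for k in d],d['f'],d['cx'],d['cy'],d['origin'],d['rotation'])
    np.savez(n+'0.npz',**d)
E
```

```text
scene ['frame', 'depth', 'fovy', 'cx', 'cy', 'origin', 'rotation', 'f'] 464.54598119534893 316.0927373905476 205.36407353031072 [ -30.31792262 -879.27358373 1106.85014006] [[ 0.83194855  0.38520587 -0.39934702]
 [-0.55453202  0.60171459 -0.5748337 ]
 [ 0.01886361  0.69968278  0.71420457]]
top ['frame', 'depth', 'fovy', 'cx', 'cy', 'origin', 'rotation', 'f'] 375.7611071645085 320.16932391756006 200.3119068396137 [ 414.54535677  -39.73857101 1284.45864859] [[ 0.02800606  0.9914759  -0.12724463]
 [-0.99957311  0.02671754 -0.0118222 ]
 [-0.00832176  0.1275214   0.99180091]]
```

View pics/top0.png

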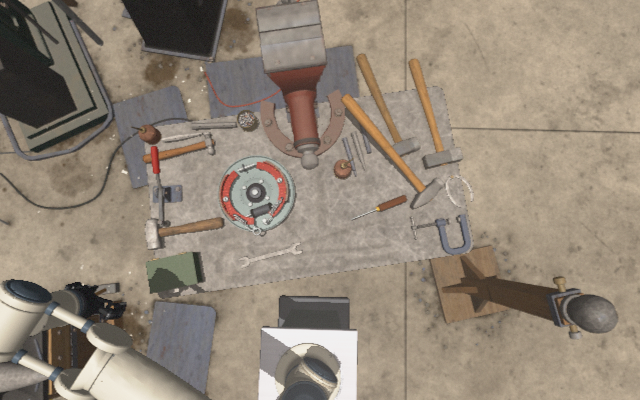

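View pics/scene0.png

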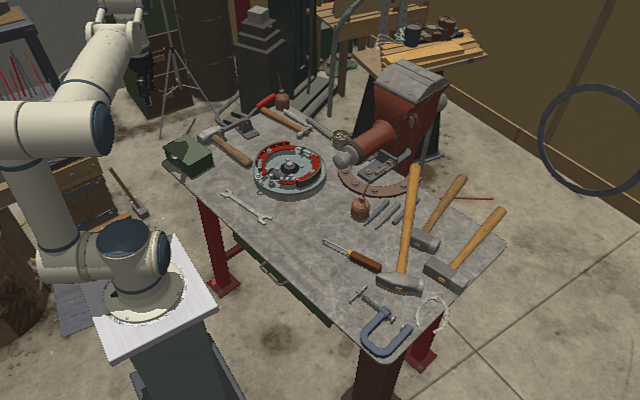

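Run:
```python
from h import *
t=dict(np.load('top0.npz')); 
a=cv2.resize(t['frame'][145:245,205:305],None,fx=6,fy=6,interpolation=cv2.INTER_CUBIC)
save('brake0',a)
C=cloud(t)
for u,v,z in [(257,193,35),(262,230,68),(393,202,28),(355,217,23)]: print((u,v),onz(t,u,v,z).round(),C[v,u].round())
hsv=cv2.cvtColor(t['frame'],cv2.COLOR_RGB2HSV)
m=((hsv[...,0]<16)&(hsv[...,1]>130)).astype(np.uint8)
m[:185]=0;m[225:]=0;m[:,:365]=0;m[:,412:]=0
n,l,st,ce=cv2.connectedComponentsWithStats(m)
for i in range(1,n):
  if st[i,4]>15:
    v,u=np.where(l==i); print(st[i],cv2.minAreaRect(np.stack([u,v],1).astype(np.int32)))
```

```text
(257, 193) [594. 188.  35.] [591. 185.  54.]
(262, 230) [469. 160.  68.] [470. 167.  29.]
(393, 202) [ 577. -270.   28.] [ 577. -270.   27.]
(355, 217) [ 523. -143.   23.] [ 523. -143.   28.]
[379 197  27  12  87] ((391.8620300292969, 202.6551513671875), (4.828078746795654, 27.11151885986328), 68.19859313964844)
```

View pics/brake0.png

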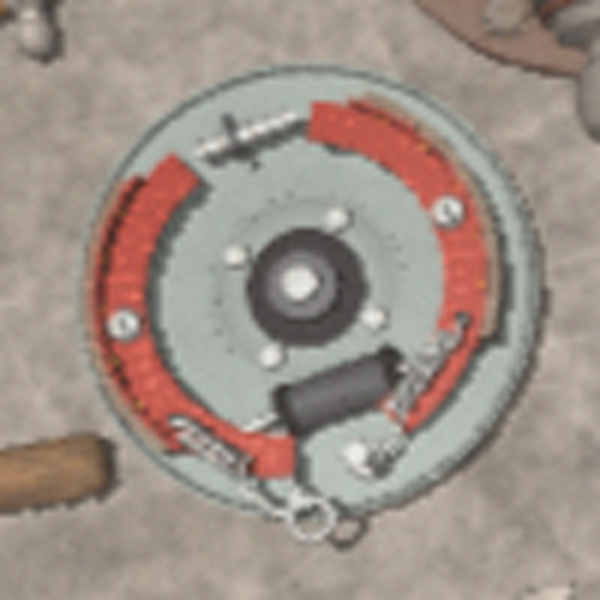

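```bash
python3 -m jog '[[-2.4,-2.3,0,0,1],[-2.9,-2.7,0,0,1],[-2.9,-2.7,0,0,1],[-2.9,-2.7,0,0,1],[-2.9,-2.7,0,0,1],[-2.9,-2.7,0,0,1],[-2.9,-2.7,0,0,1],[-2.9,-2.7,0,0,1],[-2.9,-2.7,0,0,1],[0,0,0,0,1]]'
cat >> h.py <<'E'
def go(p,head=None,rate=40.):
    """print tool-axis shift (cm) to bring the TCP to p, and turn to bring tool x to heading head (deg, mod 180)"""
    s=bot.read_state(); M=R.from_quat(s['eef_rot']).as_matrix()
    d=M.T@(np.array(p,float)-s['eef_pos'])/10; h=np.degrees(np.arctan2(M[1,0],M[0,0]))
    o=f"shift cm {d.round(2)} |{np.linalg.norm(d):.1f}| head {h:.1f}"
    if head is not None: o+=f" yaw rad {np.radians(-((head-h+90)%180-90)):.3f}"
    print(o, 't',s['clock'])
E
python3 - <<'E'
from h import *
s=bot.read_state(); d=snap('wrist'); print(s['eef_pos'],s['q'],bot.tip_extent,d['tool_from_camera'],d['f'])
save('w1',d['frame']); np.savez('w1.npz',**d); print(pix(d,[500,150,68]))
E
```

```text
clock: 0.98
eef_pos: [392.2, 203.1, 222.2]
eef_rot: [0.233, 0.972, -0.001, 0.001]
wrist_force: [-0.1, 1.1, -0.9]
grip_width: 85.6
finger_force: 0.0
[392.20347916 203.0931494  222.15815436] [ 0.40318324 -0.33625209  1.62384566 -0.00319134  1.85385736 -0.69796587] 25.0 [[ 9.14068959e-04  9.59511859e-01  2.81666747e-01  7.22909213e+01]
 [ 9.99999541e-01 -7.96461347e-04 -5.32027415e-04 -6.42889327e-01]
 [-2.86149937e-04  2.81667104e-01 -9.59512147e-01 -1.50952021e+02]
 [ 0.00000000e+00  0.00000000e+00  0.00000000e+00  1.00000000e+00]] 345.63837496473826
(np.float64(317.7037903436518), np.float64(298.530782760153))
```

View pics/w1.png

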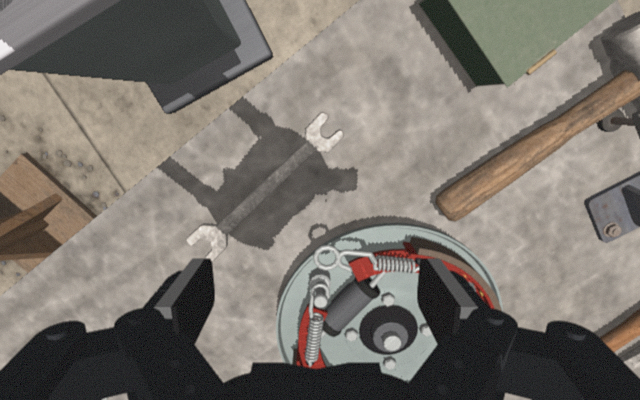

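The wrist view shows the post head at about (320,298), the loose spring's ring at about (327,258), its coil running to about (415,265), and the hub at (390,343).

Run:
```python
from h import *
d=dict(np.load('w1.npz')); t=dict(np.load('top0.npz')); s=dict(np.load('scene0.npz'))
a=cv2.resize(d['frame'][230:330,280:440],None,fx=5,fy=5,interpolation=cv2.INTER_CUBIC); save('w1c',a)
# plate rim ellipse from top depth cloud: z 30..40
C=cloud(t); sub=C[140:250,200:310].reshape(-1,3); p=sub[(sub[:,2]>30)&(sub[:,2]<90)]
(cx,cy),r=cv2.minEnclosingCircle(p[:,:2].astype(np.float32)); print('plate',cx,cy,r,np.median(p[:,2]))
Cw=cloud(d)
for n,u,v,z in [('post',320,298,80),('ring',327,258,68),('root',415,265,68)]: print(n,onz(d,u,v,z).round(1),Cw[v,u].round(1))
print('post top',onz(t,264.7,220.5,80),'ring top',onz(t,257,230.8,68))
```

```text
plate 618.7872314453125 248.81129455566406 191.05999755859375 50.019132929979264
post [493.7 155.6  80. ] [494.1 155.4  79.2]
ring [464.2 178.2  68. ] [482.1 170.7  28.3]
root [509.6 251.2  68. ] [518.1 252.   53.8]
post top [498.88505354 150.98783301  80.        ] ring top [465.70929908 176.25590289  68.        ]
```

View pics/w1c.png

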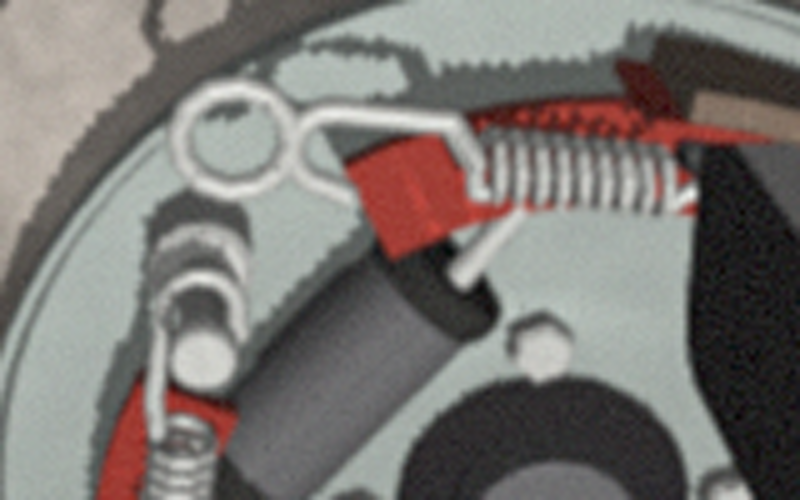

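Run:
```python
from h import *
d=dict(np.load('w1.npz')); t=dict(np.load('top0.npz'))
f=cv2.cvtColor(t['frame'],cv2.COLOR_RGB2HSV); 
m=((f[...,0]>65)&(f[...,0]<100)&(f[...,1]>18)&(f[...,2]>120)).astype(np.uint8); k=np.zeros_like(m);k[145:245,205:305]=1;m*=k
v,u=np.where(m); hull=cv2.convexHull(np.stack([u,v],1).astype(np.float32))
e=cv2.fitEllipse(hull); print('ellipse',e); c=onz(t,*e[0],35); print('centre',c)
P=onz(d,321,301.6,80); ring=onz(d,327.4,258,68); Rt=onz(d,414,265,68)
ax=c[:2]-P[:2]; print('post',P,'ring',ring,'dist',np.linalg.norm(ax),'head',np.degrees(np.arctan2(ax[1],ax[0])),'spring dir',(Rt-ring)/np.linalg.norm(Rt-ring))
go([575,-266,222],113)
```

```text
Traceback (most recent call last):
cv2.error: OpenCV(4.12.0) /io/opencv/modules/imgproc/src/shapedescr.cpp:356: error: (-215:Assertion failed) n >= 0 && (depth == CV_32F || depth == CV_32S) in function 'fitEllipseNoDirect'
```

Run:
```python
from h import *
d=dict(np.load('w1.npz')); t=dict(np.load('top0.npz'))
g=t['frame'].astype(int); m=((g[...,1]-g[...,0]>6)).astype(np.uint8); k=np.zeros_like(m);k[145:245,205:305]=1;m*=k
n,l,st,ce=cv2.connectedComponentsWithStats(m,connectivity=8); i=1+np.argmax(st[1:,4]); print(st[i],g[170,245])
v,u=np.where(l==i); hull=cv2.convexHull(np.stack([u,v],1).astype(np.float32))
e=cv2.fitEllipse(hull); print('ellipse',e); c=onz(t,*e[0],35); print('centre',c)
P=onz(d,321,301.6,80); ring=onz(d,327.4,258,68); Rt=onz(d,414,265,68)
ax=c[:2]-P[:2]; print('post',P,'ring',ring,'dist',np.linalg.norm(ax),'head',np.degrees(np.arctan2(ax[1],ax[0])),'spring dir',(Rt-ring)/np.linalg.norm(Rt-ring))
go([575,-266,222],113)
```

```text
[ 227  156   51   59 1003] [75 71 70]
ellipse ((252.22970581054688, 185.15045166015625), (52.62471389770508, 59.65924072265625), 2.451568126678467)
centre [620.24410989 205.83866984  35.        ]
post [497.66079505 154.69393296  80.        ] ring [464.38904055 178.50263814  68.        ] dist 132.82489671269536 head 22.647082920208632 spring dir [0.52883031 0.84872758 0.        ]
shift cm [-37.72 -33.77   0.05] |50.6| head 153.1 yaw rad 0.700 t 1.0333
```

```bash
python3 -m jog '[[-2.9,-2.6,0,0,1],[-2.9,-2.6,0,0,1],[-2.9,-2.6,0,0,1],[-2.9,-2.6,0,0,1],[-2.9,-2.6,0,0,1],[-2.9,-2.6,0,0,1],[-2.9,-2.6,0,0,1],[-2.9,-2.6,0,0,1],[-2.9,-2.6,0,0,1],[-2.9,-2.6,0,0,1]]' >/dev/null
python3 -m jog '[[-2.9,-2.6,0,0,1],[-2.9,-2.6,0,0,1],[-2.9,-2.5,0,0,1],[0,0,0,0.12,1],[0,0,0,0.12,1],[0,0,0,0.12,1],[0,0,0,0.12,1],[0,0,0,0.12,1],[0,0,0,0.1,1],[0,0,0,0,1]]'
python3 - <<'E'
from h import *
d=snap('wrist'); save('w2',d['frame']); np.savez('w2.npz',**d)
f=cv2.cvtColor(d['frame'],cv2.COLOR_RGB2HSV)
m=((f[...,0]<18)&(f[...,1]>110)).astype(np.uint8)
n,l,st,ce=cv2.connectedComponentsWithStats(m)
for i in range(1,n):
  if st[i,4]>200:
    v,u=np.where(l==i); print(st[i],cv2.minAreaRect(np.stack([u,v],1).astype(np.int32)))
E
```

```text
clock: 2.7
eef_pos: [578.0, -259.6, 221.5]
eef_rot: [0.55, 0.835, 0.0, -0.001]
wrist_force: [0.8, 0.8, 0.2]
grip_width: 85.2
finger_force: 0.0
[ 298  131   23   93 1703] ((309.0, 177.0), (92.0, 22.0), 90.0)
[ 309  183  331  106 9582] ((476.5383605957031, 238.96856689453125), (38.030181884765625, 341.6510314941406), 77.19573211669922)
[484 259  76  20 616] ((521.0531005859375, 267.2964782714844), (17.22842025756836, 75.36602783203125), 86.18592071533203)
[397 347  35  22 514] ((413.993408203125, 358.55694580078125), (32.056549072265625, 20.441299438476562), 6.581944465637207)
```

View pics/w2.png

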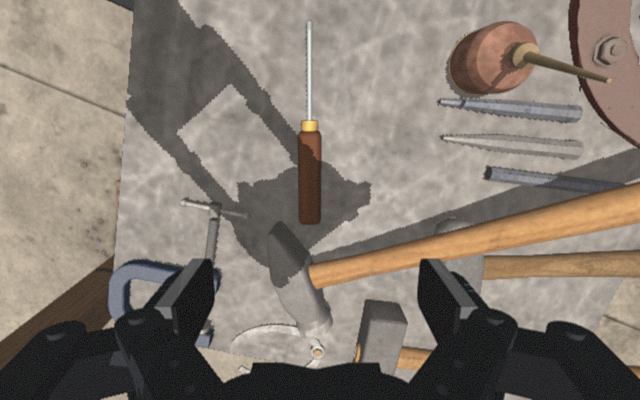

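The puller is clearly visible: handle from (310,131) to (310,223), shank to its hook at (309,22); the hammer head lies close behind the handle's rear end.

Run:
```python
from h import *
d=dict(np.load('w2.npz'))
a=onz(d,310,131,28);b=onz(d,310,223.5,28);tip=onz(d,309,22,23)
h=(a+b)/2; ax=a-b; print(a,b,np.linalg.norm(ax),tip,np.linalg.norm(tip-h))
dr=tip-b; dr[2]=0; dr/=np.linalg.norm(dr); hd=np.degrees(np.arctan2(dr[1],dr[0])); print(h,hd)
g=h+10*dr; C=cloud(d); print('hammer head height',np.nanmax(C[230:290,265:305,2]))
go([g[0],g[1],80],hd); go([g[0],g[1],29],hd)
```

```text
[ 555.54800972 -223.42722312   28.        ] [ 593.31012904 -312.09619868   28.        ] 96.37512584431806 [ 516.34258106 -133.90462355   23.        ] 146.0026025719894
[ 574.42906938 -267.7617109    28.        ] 113.36130615417348
hammer head height 372.53869246503484
shift cm [ 0.39 -0.63 14.16] |14.2| head 113.6 yaw rad 0.004 t 2.75
shift cm [ 0.39 -0.63 19.26] |19.3| head 113.6 yaw rad 0.004 t 2.75
```

```bash
python3 -m jog '[[0.4,-0.6,3,0,1],[0,0,3.8,0,1],[0,0,3.8,0,1],[0,0,3.5,0,0.5],[0,0,2.5,0,0],[0,0,2.1,0,0],[0,0,0.5,0,0],[0,0,0,0,0]]'
python3 - <<'E'
from h import *
go([570.5,-258.6,29],113.4)
E
python3 -m jog '[[0,0,0,0,-1],[0,0,0,0,-1],[0,0,0,0,-1],[0,0,0,0,-1],[0,0,0,0,-1],[0,0,0,0,-1],[0,0,0,0,-1],[0,0,0,0,-1]]'
```

```text
clock: 3.42
eef_pos: [569.0, -258.5, 27.7]
eef_rot: [0.548, 0.836, -0.0, -0.002]
wrist_force: [0.2, -0.4, 0.1]
grip_width: 42.5
finger_force: 0.0
shift cm [-0.06  0.13 -0.13] |0.2| head 113.5 yaw rad 0.002 t 3.4167
clock: 4.08
eef_pos: [570.0, -259.9, 30.3]
eef_rot: [0.549, 0.836, 0.0, 0.0]
wrist_force: [-0.3, 0.7, 0.3]
grip_width: -0.2
finger_force: 0.0
```

Run:
```python
from h import *
d=snap('wrist'); t=snap('top')
save('w3',np.vstack([d['frame'],cv2.resize(t['frame'][150:280,330:490],(640,520))[:200]]))
print(bot.read_state()['eef_pos'],bot.read_state()['grip_width'])
```

```text
[ 569.99286822 -259.81568477   30.11324513] 0.17346556307796018
```

View pics/w3.png

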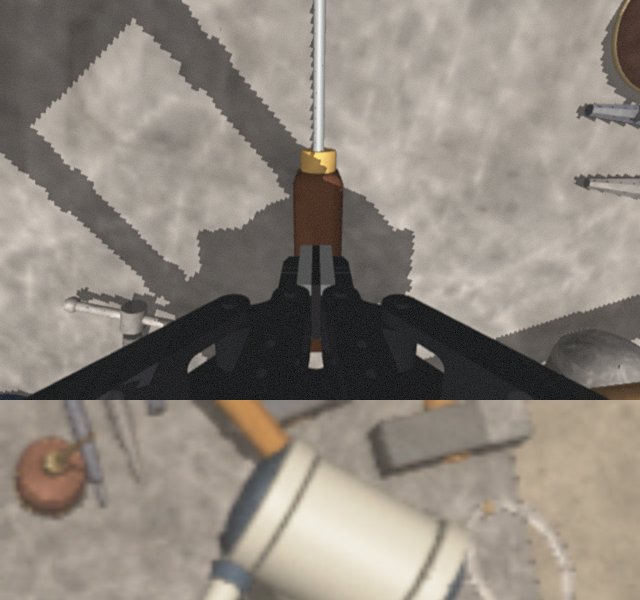

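The fingers have shut above the handle (tips at about (316,250), handle still visible under them through the gap at (316,345)). I'll check the heights with the depth image.

Run:
```python
from h import *
d=snap('wrist'); C=cloud(d)
for n,u,v in [('bench',150,150),('handle',318,220),('handle',318,240),('shank',319,100),('tipL',306,252),('tipR',327,252),('tipR',327,265),('gap',316,345),('gap',316,360)]: print(n,d['depth'][v,u],C[v,u].round(1))
s=bot.read_state();print(s['eef_pos'],s['grip_width'],s['finger_force'],s['wrist_force'],s['q'])
```

```text
bench 181.26166 [ 4.712e+02 -2.522e+02 -3.000e-01]
handle 163.18974 [ 563.6 -244.    27.1]
handle 165.5422 [ 567.5 -253.2   27.5]
shank 149.65373 [ 542.2 -194.    25.2]
tipL 143.18188 [ 561.3 -251.6   49.7]
tipR 143.14252 [ 569.2 -248.1   49.7]
tipR 132.37282 [ 569.  -248.4   61. ]
gap 182.69064 [ 590.5 -308.6   27.2]
gap 219.52728 [ 604.2 -340.    -1.1]
[ 570.00157046 -259.81362583   30.11519505] 0.05664875238399775 0.0 [ 0.4152755  -0.7797877   0.57386662] [-4.81995700e-01  2.07470779e-01  1.44454980e+00  2.82866635e-05
  1.48971087e+00 -8.90040954e-01]
```

Run:
```python
from h import *
d=snap('wrist'); C=cloud(d); s=bot.read_state(); M=R.from_quat(s['eef_rot']).as_matrix()
for v in range(240,275,3): print(v,[((C[v,u]-s['eef_pos'])@M).round(0).tolist() for u in (298,306,327,336)])
```

```text
240 [[6.0, -9.0, 4.0], [7.0, -5.0, 3.0], [7.0, 5.0, 2.0], [7.0, 9.0, 4.0]]
243 [[5.0, -9.0, 4.0], [6.0, -5.0, 2.0], [5.0, 5.0, 3.0], [5.0, 9.0, 5.0]]
246 [[3.0, -9.0, 5.0], [11.0, -5.0, -13.0], [11.0, 4.0, -14.0], [3.0, 9.0, 4.0]]
249 [[2.0, -9.0, 4.0], [11.0, -5.0, -17.0], [11.0, 4.0, -16.0], [1.0, 9.0, 6.0]]
252 [[-0.0, -9.0, 5.0], [11.0, -5.0, -19.0], [11.0, 4.0, -19.0], [72.0, -1.0, -151.0]]
255 [[-1.0, -9.0, 4.0], [11.0, -5.0, -23.0], [11.0, 4.0, -23.0], [-1.0, 9.0, 3.0]]
258 [[7.0, -8.0, -18.0], [11.0, -5.0, -26.0], [11.0, 4.0, -25.0], [7.0, 8.0, -17.0]]
261 [[7.0, -8.0, -20.0], [11.0, -4.0, -28.0], [11.0, 4.0, -28.0], [7.0, 8.0, -19.0]]
264 [[8.0, -8.0, -24.0], [11.0, -4.0, -30.0], [11.0, 4.0, -30.0], [7.0, 8.0, -23.0]]
267 [[11.0, -7.0, -34.0], [11.0, -4.0, -33.0], [11.0, 4.0, -33.0], [7.0, 8.0, -24.0]]
270 [[11.0, -7.0, -34.0], [11.0, -4.0, -36.0], [11.0, 3.0, -35.0], [7.0, 7.0, -28.0]]
273 [[11.0, -7.0, -38.0], [12.0, -4.0, -39.0], [11.0, 3.0, -38.0], [7.0, 7.0, -31.0]]
```

Depth shows the shut fingertips at tool z = -13, i.e. about 38 mm short of the quoted 25. So the fingers closed above the handle. I'll go by the measured geometry: reopen and go lower in small steps, watching the force.

```bash
python3 -m jog '[[0,0,0,0,0.2],[0,0,0,0,0.2],[0,0,0,0,0.2],[0,0,0,0,0.2],[0,0,0,0,0.2]]'
python3 -m jog '[[0,0,1,0,0.2],[0,0,0.8,0,0.2],[0,0,0.6,0,0.2],[0,0,0.4,0,0.2],[0,0,0,0,0.2]]'
python3 - <<'E'
from h import *
d=snap('wrist'); C=cloud(d); s=bot.read_state(); M=R.from_quat(s['eef_rot']).as_matrix()
T=(C-s['eef_pos'])@M
k=(abs(T[...,0])<16)&(abs(T[...,1])<50)&(d['depth']>0)&(C[...,2]>3)
for a,b in [(-50,-14),(14,50)]:
    q=T[k&(T[...,1]>a)&(T[...,1]<b)]; print(len(q),q[:,2].max(),q[:,1].min(),q[:,1].max(), np.percentile(q[:,2],[90,98]))
E
```

```text
clock: 4.7
eef_pos: [570.1, -259.8, 30.2]
eef_rot: [0.549, 0.836, -0.0, 0.0]
wrist_force: [0.3, -0.3, -0.1]
grip_width: 51.5
finger_force: 0.0
clock: 5.12
eef_pos: [569.0, -259.3, -0.0]
eef_rot: [0.549, 0.836, -0.0, -0.002]
wrist_force: [0.3, 0.7, -0.6]
grip_width: 51.2
finger_force: 0.0
8018 -10.09460311133017 -49.9991353593192 -14.002745668544243 [-28.95145151 -17.0811571 ]
9746 -10.22499444419574 14.017599535443125 49.997291900766555 [-31.66699488 -17.97786809]
```

```bash
python3 -m jog '[[0.1,0,0.5,0,0.2],[0,0,0,0,-0.2],[0,0,0,0,-1],[0,0,0,0,-1],[0,0,0,0,-1],[0,0,0,0,-1],[0,0,0,0,-1]]'
```

```text
clock: 5.75
eef_pos: [569.8, -259.0, -2.5]
eef_rot: [0.549, 0.836, 0.0, 0.0]
wrist_force: [-0.2, -0.1, -0.4]
grip_width: 22.6
finger_force: 61.1
```

```bash
python3 -m jog '[[0,0,-1.5,0,-1],[0,0,-3,0,-1],[0,0,-3.5,0,-1],[0,0,-3,0,-1],[0,0,-1,0,-1],[0,0,0,0,-1]]'
python3 - <<'E'
from h import *
d=snap('wrist'); s=bot.read_state(); C=cloud(d); M=R.from_quat(s['eef_rot']).as_matrix(); T=(C-s['eef_pos'])@M
np.savez('w4.npz',T=T,**d); save('w4',d['frame'])
k=(C[...,2]>95)&(T[...,0]>12)&(abs(T[...,1])<20)&(d['depth']>0)
q=T[k]; print(len(q))
for a in range(15,160,10):
    p=q[(q[:,0]>=a)&(q[:,0]<a+10)]
    if len(p): print(a,len(p),np.median(p,0).round(1),p[:,0].max().round(1),p[:,1].min().round(1),p[:,1].max().round(1))
E
```

```text
clock: 6.25
eef_pos: [571.3, -259.8, 121.3]
eef_rot: [0.549, 0.836, 0.0, 0.003]
wrist_force: [-0.2, -0.3, -1.4]
grip_width: 22.8
finger_force: 60.9
15706
15 9114 [ 16.6   1.4 -90.7] 25.0 -20.0 20.0
25 1649 [ 30.3  -0.3 -32.1] 35.0 -12.0 11.8
35 1265 [ 39.5   0.  -30.4] 45.0 -10.3 10.2
45 725 [ 47.2   0.  -29.8] 55.0 -8.4 8.0
55 402 [ 60.1  -0.2 -29.8] 65.0 -2.5 2.2
65 423 [ 70.   -0.3 -29.9] 75.0 -2.5 2.1
75 451 [ 80.3  -0.4 -29.8] 85.0 -2.8 2.1
85 495 [ 90.1  -0.4 -29.7] 95.0 -2.7 2.0
95 338 [ 98.3  -0.4 -29.7] 101.6 -2.7 2.0
```

View pics/w4.png

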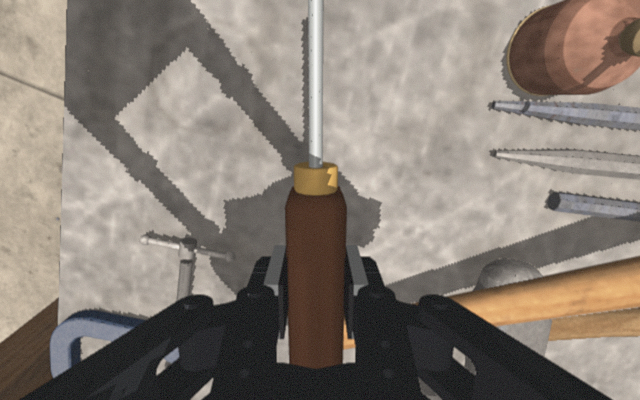

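Run:
```python
from h import *
w=np.load('w4.npz'); T=w['T']; f=cv2.cvtColor(w['frame'],cv2.COLOR_RGB2HSV)
for v in range(150,215,4): print(v,f[v,318],T[v,318].round(1))
d=dict(np.load('w2.npz'))
a=onz(d,309,22,25.5);b=onz(d,309.5,121,25.5);print(np.linalg.norm(a-b),cloud(d)[60,309],cloud(d)[24,309],cloud(d)[22,309]); 
g=cv2.cvtColor(d['frame'],cv2.COLOR_RGB2HSV); print([ (v,g[v,309].tolist()) for v in range(14,30,2)],[ (v,g[v,309].tolist()) for v in range(116,136,2)])
go([376,34,110],58)
```

```text
150 [ 40   7 209] [ 53.6   0.7 -30.9]
154 [ 25   7 211] [ 52.1   0.7 -30.3]
158 [ 42  11 120] [ 50.7   0.7 -30.5]
162 [ 30   5 112] [ 49.    0.8 -29.5]
166 [ 60   2 111] [ 47.7   0.7 -30.5]
170 [ 18 142 156] [ 46.4   0.7 -31. ]
174 [ 19 138 157] [ 45.1   0.7 -32.1]
178 [ 19 133 153] [ 43.5   0.8 -31.3]
182 [ 20 133 155] [ 42.1   0.8 -31.8]
186 [ 19 137 151] [ 40.7   0.8 -32.2]
190 [ 19 134 148] [ 39.3   0.8 -32.5]
194 [ 19 137 134] [ 37.5   0.8 -31.4]
198 [ 12 133  69] [ 35.6   0.8 -30.3]
202 [  8 108  78] [ 34.3   0.8 -31.1]
206 [ 10 126  77] [ 33.    0.8 -31.8]
210 [ 10 139  75] [ 32.1   0.8 -33.9]
214 [ 12 123  81] [ 30.1   0.8 -32.5]
87.8134911165076 [ 529.09308107 -163.8407552    24.50383494] [ 517.06974806 -135.5756272    23.85642137] [ 516.31262178 -133.84924057   22.67865395]
[(14, [16, 27, 161]), (16, [17, 23, 157]), (18, [17, 23, 158]), (20, [23, 7, 148]), (22, [30, 7, 196]), (24, [40, 8, 196]), (26, [45, 8, 199]), (28, [45, 8, 200])] [(116, [20, 3, 240]), (118, [75, 2, 240]), (120, [17, 46, 218]), (122, [26, 113, 248]), (124, [25, 119, 246]), (126, [26, 114, 246]), (128, [25, 118, 246]), (130, [20, 135, 243]), (132, [12, 134, 103]), (134, [11, 138, 120])]
shift cm [34.62 -6.19  0.73] |35.2| head 113.4 yaw rad 0.967 t 6.3
```

```bash
python3 -m jog '[[2,-0.4,0,0,-1],[3.5,-0.6,0,0,-1],[3.8,-0.7,0,0,-1],[3.8,-0.7,0,0,-1],[3.8,-0.7,0,0,-1],[3.8,-0.7,0,0,-1],[3.8,-0.7,0,0,-1],[3.8,-0.7,0.3,0,-1],[3.8,-0.6,0.4,0,-1],[2.5,-0.4,0,0,-1]]' >/dev/null
python3 -m jog '[[0,0,0,0.12,-1],[0,0,0,0.12,-1],[0,0,0,0.12,-1],[0,0,0,0.12,-1],[0,0,0,0.12,-1],[0,0,0,0.12,-1],[0,0,0,0.12,-1],[0,0,0,0.12,-1],[0,0,0,0,-1],[0,0,0,0,-1]]'
python3 - <<'E'
from h import *
t=snap('top'); s=snap('scene'); w=snap('wrist'); np.savez('t5.npz',**t); np.savez('s5.npz',**s); np.savez('w5.npz',**w)
st=bot.read_state(); M=R.from_quat(st['eef_rot']).as_matrix(); tip=st['eef_pos']+M@[133,0,-9]; print('tip',tip)
go([392,64,110],58)
a=pix(t,tip);b=pix(s,tip);print(a,b)
def cr(im,c,k=5,h=(60,80)):
    u,v=int(c[0]),int(c[1]); u0=max(u-h[1]//2,0);v0=max(v-h[0]//2,0); print('origin',u0,v0); return cv2.resize(im[v0:v0+h[0],u0:u0+h[1]],(400,300),interpolation=cv2.INTER_CUBIC)
A=np.hstack([cr(t['frame'],(a[0],a[1]-5)),cr(s['frame'],b)]); B=np.hstack([w['frame'][:,0:640]])
save('c5',np.vstack([A,cv2.resize(w['frame'][0:240],(800,300))]))
E
```

```text
clock: 7.97
eef_pos: [374.4, 34.1, 107.8]
eef_rot: [0.872, 0.489, -0.002, -0.001]
wrist_force: [-0.3, 0.4, -2.0]
grip_width: 22.9
finger_force: 60.9
tip [444.51148728 147.5041555  118.05140747]
shift cm [ 3.44 -0.12 -0.09] |3.4| head 58.5 yaw rad 0.009 t 8.1167
(np.float64(263.09864994990505), np.float64(237.15821802005325)) (np.float64(255.7602294373482), np.float64(171.32501071618316))
origin 223 202
origin 215 141
```

View pics/c5.png

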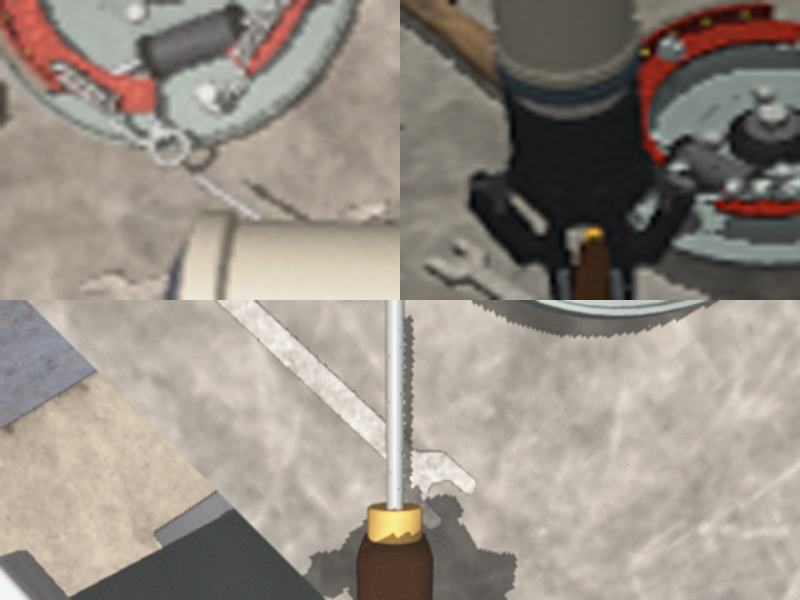

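The top crop shows the ring at pixel (257,231.4) and the shank's end at (262.4,237.6), within about 0.7 px of where I predicted it. The puller is aligned with the spring.

```bash
python3 - <<'E'
from h import *
t=dict(np.load('t5.npz')); st=bot.read_state(); M=R.from_quat(st['eef_rot']).as_matrix()
for L in (131,133,135,137): print(L,pix(t,st['eef_pos']+M@[L,0,-27]))
print(onz(t,257,231.4,68)); go([394.7,64.1,75],58.5)
E
python3 -m jog '[[1.5,-0.1,0.8,0,-1],[2,0,1.2,0,-1],[0,0,1.2,0,-1],[0,0,0,0,-1]]'
```

```text
131 (np.float64(262.7021023524375), np.float64(237.32928042737186))
133 (np.float64(262.1599670846776), np.float64(236.96958823032006))
135 (np.float64(261.6179784067946), np.float64(236.60999329171656))
137 (np.float64(261.0761362593411), np.float64(236.2504955721196))
[463.77488868 176.16011718  68.        ]
shift cm [3.59 0.11 3.41] |5.0| head 58.5 yaw rad 0.000 t 8.1167
clock: 8.45
eef_pos: [391.4, 64.6, 75.1]
eef_rot: [0.872, 0.489, -0.002, -0.001]
wrist_force: [0.0, -0.1, -2.5]
grip_width: 22.8
finger_force: 60.8
```

```bash
python3 -m jog '[[0.3,0.3,0,0,-1],[0,0,0.8,0,-1],[0,0,0.5,0,-1],[0,0,0,0,-1]]'
python3 -m jog '[[0,0,0.5,0,-1],[0,0,0.6,0,-1],[0,0,0,0,-1]]'
python3 - <<'E'
from h import *
t=snap('top'); np.savez('t6.npz',**t); w=snap('wrist')
st=bot.read_state(); M=R.from_quat(st['eef_rot']).as_matrix(); print('tip est',st['eef_pos']+M@[131,0,-9])
u0,v0=237,205
save('c6',np.hstack([cv2.resize(t['frame'][v0:v0+50,u0:u0+50],(400,400),interpolation=cv2.INTER_CUBIC),w['frame'][:,120:520]]))
E
```

```text
clock: 8.78
eef_pos: [396.5, 65.0, 64.1]
eef_rot: [0.873, 0.487, -0.001, -0.0]
wrist_force: [-0.9, 0.7, -1.4]
grip_width: 22.8
finger_force: 60.8
clock: 9.03
eef_pos: [396.4, 65.2, 52.9]
eef_rot: [0.873, 0.488, -0.001, -0.0]
wrist_force: [-0.9, -0.3, -1.6]
grip_width: 23.1
finger_force: 60.9
tip est [465.52170818 176.85967005  62.80275314]
```

View pics/c6.png

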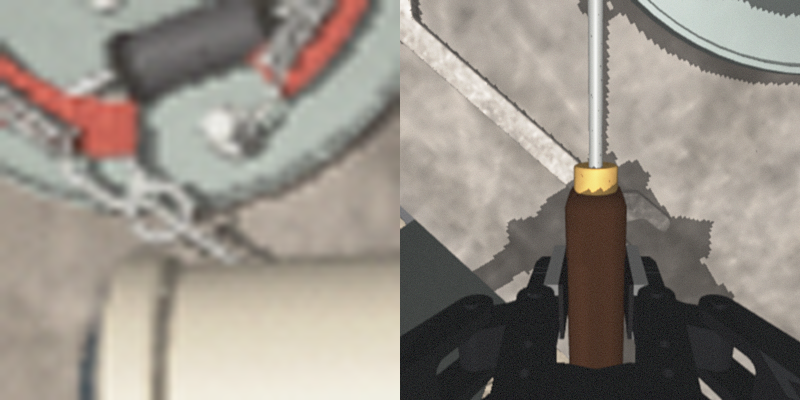

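The hook sits inside the ring in the top view and no force is felt. I'll start pulling gently.

```bash
python3 -m jog '[[-0.3,0,0.15,0,-1],[-0.6,0.1,0,0,-1],[-0.6,0.2,0,0,-1],[-0.6,0.2,0,0,-1],[-0.6,0.2,0,0,-1],[0,0,0,0,-1]]'
```

```text
clock: 9.63
eef_pos: [389.2, 38.2, 53.0]
eef_rot: [0.873, 0.487, 0.001, -0.0]
wrist_force: [2.4, 4.8, -1.4]
grip_width: 23.1
finger_force: 60.8
```

```bash
python3 -m jog '[[-0.5,0.1,0,0,-1],[-0.5,0.1,0,0,-1],[0,0,0,0,-1]]'
```

```text
clock: 9.88
eef_pos: [385.9, 29.6, 53.1]
eef_rot: [0.873, 0.488, 0.001, -0.001]
wrist_force: [3.6, 7.4, -2.5]
grip_width: 22.7
finger_force: 60.8
```

```bash
python3 -m jog '[[-0.5,0,0,0,-1],[-0.5,0.1,0,0,-1],[-0.5,0,0,0,-1],[-0.4,0,0,0,-1],[0,0,0,0,-1],[0,0,0,0,-1]]'
python3 - <<'E'
from h import *
t=snap('top'); np.savez('t7.npz',**t); s=snap('scene')
st=bot.read_state(); M=R.from_quat(st['eef_rot']).as_matrix(); tip=st['eef_pos']+M@[131,0,-9];print('tip est',tip, st['wrist_force'],pix(t,tip),pix(s,tip))
u,v=map(int,pix(s,[480,160,68])); 
u0,v0=232,205
save('c7',np.hstack([cv2.resize(t['frame'][v0:v0+50,u0:u0+50],(400,400),interpolation=cv2.INTER_CUBIC),cv2.resize(s['frame'][v-25:v+25,u-25:u+25],(400,400),interpolation=cv2.INTER_CUBIC)]));print(u,v)
E
```

```text
clock: 10.38
eef_pos: [377.5, 14.5, 53.3]
eef_rot: [0.873, 0.488, 0.003, -0.001]
wrist_force: [6.1, 11.4, -2.0]
grip_width: 22.8
finger_force: 60.7
tip est [446.11127396 126.11146617  63.10855752] [ 7.14272853 11.4623307  -2.3608192 ] (np.float64(272.4067298240596), np.float64(237.35985920465572)) (np.float64(260.5908465198347), np.float64(187.50507220637274))
264 176
```

View pics/c7.png

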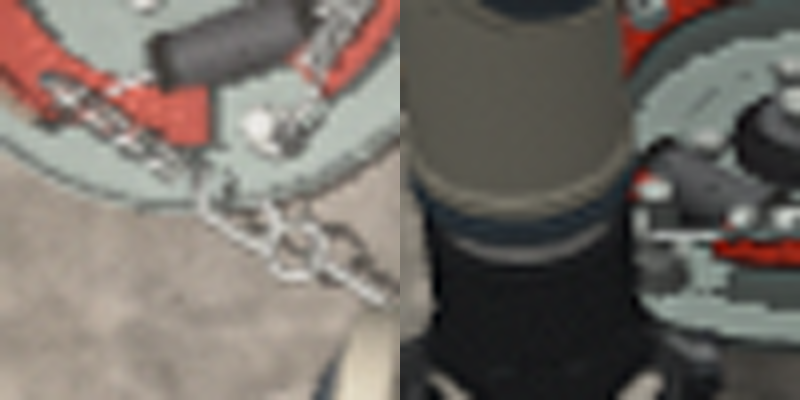

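Top view: the ring is hooked at pixel (270.1,236.2), the root is at (238,215.6) and the post head at (264.5,221). The stretched spring passes outside the post.

Run:
```python
from h import *
t=dict(np.load('t7.npz'))
ring=onz(t,270.1,236.2,68)[:2]; root=onz(t,238,215.6,68)[:2]; P=onz(t,264.5,221,80)[:2]
print(ring,root,P,np.linalg.norm(ring-root),np.linalg.norm(P-root))
for Pp,psi in [(np.array([497.5,152.8]),20.),(np.array([497.5,152.8]),18.),(P,20.)]:
    h=np.radians(psi+56.3); e=np.array([np.cos(h),np.sin(h)]); rt=Pp+94*e
    st=bot.read_state(); M=R.from_quat(st['eef_rot']).as_matrix(); tip=(st['eef_pos']+M@[131,0,0])[:2]
    v=rt-tip; print('root',rt,'tip->root',np.linalg.norm(v),np.degrees(np.arctan2(v[1],v[0])),'seat head',psi+56.3)
    for k,hh in enumerate(np.linspace(58.4,psi+56.3,6)):
        f=np.array([np.cos(np.radians(hh)),np.sin(np.radians(hh))]); print(hh.round(1),(rt-(94+16+19+6+131)*f).round(1))
```

```text
[449.50242459 133.06358836] [513.28976986 240.56914765] [497.26021383 151.55566679] 125.00508267940079 90.44526765602023
root [519.76278573 244.12561728] tip->root 139.05403132716978 58.034675993612446 seat head 76.3
58.4 [380.4  17.6]
62.0 [394.8   9.3]
65.6 [409.7   2. ]
69.1 [425.   -4.4]
72.7 [440.7  -9.9]
76.3 [456.8 -14.3]
root [522.93644192 243.29302416] tip->root 140.0628871806459 56.7528611059509 seat head 74.3
58.4 [383.6  16.7]
61.6 [396.3   9.4]
64.8 [409.5   2.7]
67.9 [423.   -3.2]
71.1 [436.9  -8.4]
74.3 [451.  -12.8]
root [519.52299956 242.88128407] tip->root 137.87218569740082 57.84545326159067 seat head 76.3
58.4 [380.1  16.3]
62.0 [394.6   8.1]
65.6 [409.5   0.7]
69.1 [424.8  -5.7]
72.7 [440.5 -11.1]
76.3 [456.5 -15.6]
```

```bash
python3 -m jog '[[-0.1,0.5,0.1,-0.02,-1],[0,0.9,0,-0.034,-1],[0,0.9,0,-0.034,-1],[0,0.9,0,-0.034,-1],[0,0.9,0,-0.034,-1],[0,0.9,0,-0.034,-1],[0,0,0,0,-1],[0,0,0,0,-1]]'
python3 - <<'E'
from h import *
t=snap('top'); np.savez('t8.npz',**t); st=bot.read_state(); M=R.from_quat(st['eef_rot']).as_matrix(); print(st['wrist_force'],st['eef_pos'],np.degrees(np.arctan2(M[1,0],M[0,0])))
tip=st['eef_pos']+M@[131,0,-9];print(tip,pix(t,tip))
save('c8',cv2.resize(t['frame'][205:255,232:282],(400,400),interpolation=cv2.INTER_CUBIC))
E
```

```text
clock: 11.15
eef_pos: [421.4, -8.6, 52.0]
eef_rot: [0.822, 0.569, 0.003, -0.002]
wrist_force: [4.8, 13.4, -1.2]
grip_width: 23.4
finger_force: 60.8
[ 5.35176549 12.69681607 -1.91864191] [421.22268918  -8.47950571  52.00474058] 69.33179123695366
[467.43919864 114.03192356  61.85278357] (np.float64(276.4585060354225), np.float64(230.88565860312843))
```

```bash
python3 -m jog '[[0,0.9,0,-0.034,-1],[0,0.9,0,-0.034,-1],[0,0.9,0,-0.034,-1],[0,0,0,0,-1],[0,0,0,0,-1]]'
python3 - <<'E'
from h import *
F=np.array([0.,0,0])
for i in range(3):
    t=snap('top'); F+=bot.read_state()['wrist_force']/3
st=bot.read_state(); M=R.from_quat(st['eef_rot']).as_matrix(); tip=st['eef_pos']+M@[131,0,-9]
print('F',F,np.linalg.norm(F[:2]),np.degrees(np.arctan2(F[1],F[0])),'head',np.degrees(np.arctan2(M[1,0],M[0,0])),st['eef_pos'],'tip',tip)
np.savez('t9.npz',**t)
E
```

```text
clock: 11.62
eef_pos: [446.6, -16.9, 51.8]
eef_rot: [0.792, 0.61, 0.002, -0.002]
wrist_force: [3.6, 13.6, -0.7]
grip_width: 22.7
finger_force: 60.8
F [ 3.37811368 13.62642212 -1.86309307] 14.038911344676125 76.0765660127825 head 75.1930338771391 [446.32951025 -16.82404224  51.83369432] tip [479.79529451 109.76559982  61.68782081]
```

```bash
cat > f.py <<'E'
from h import *
F=np.zeros(3)
for i in range(3): imaging.snapshot('top'); F+=bot.read_state()['wrist_force']/3
st=bot.read_state(); M=R.from_quat(st['eef_rot']).as_matrix(); tip=st['eef_pos']+M@[131,0,-9]
print('F tool',(M.T@F).round(1),'torque',np.round(st['ft_torque'],2),'Fhead',np.degrees(np.arctan2(F[1],F[0])).round(1),'head',np.degrees(np.arctan2(M[1,0],M[0,0])).round(1),st['eef_pos'].round(1),'tip',tip.round(1),st['clock'])
E
python3 f.py
python3 -m jog '[[0,0.5,0,-0.018,-1],[0,0,0,0,-1],[0,0,0,0,-1]]' >/dev/null; python3 f.py
python3 -m jog '[[0,0.5,0,-0.018,-1],[0,0,0,0,-1],[0,0,0,0,-1]]' >/dev/null; python3 f.py
```

```text
F tool [14.3  0.   1.6] torque [ 2.27 -0.64 -0.03] Fhead 75.2 head 75.2 [446.3 -16.8  51.8] tip [479.7 109.8  61.7] 11.9167
F tool [13.8 -0.1  1. ] torque [ 2.27 -0.56 -0.04] Fhead 76.6 head 76.2 [451.1 -18.   51.8] tip [482.3 109.1  61.7] 12.3167
F tool [13.9  0.1  1.8] torque [ 2.28 -0.54 -0.02] Fhead 76.9 head 77.3 [455.8 -19.2  51.8] tip [484.7 108.5  61.6] 12.7167
```

```bash
for i in 1; do python3 -m jog '[[0,0.5,0,-0.018,-1],[0,0,0,0,-1],[0,0,0,0,-1]]' >/dev/null; python3 f.py; done
python3 -m jog '[[0,0.5,0,-0.018,-1],[0,0,0,0,-1],[0,0,0,0,-1]]' >/dev/null; python3 f.py
python3 -m jog '[[0,0.5,0,-0.018,-1],[0,0,0,0,-1],[0,0,0,0,-1]]' >/dev/null; python3 f.py
```

```text
F tool [13.8  0.3  2.1] torque [ 2.26 -0.54  0.01] Fhead 76.9 head 78.3 [460.6 -20.2  51.7] tip [487.2 108.   61.6] 13.1167
F tool [13.9  0.2  2. ] torque [ 2.27 -0.48 -0.06] Fhead 78.3 head 79.3 [465.5 -21.3  51.7] tip [489.7 107.4  61.5] 13.5167
F tool [14.4  0.4  1. ] torque [ 2.32 -0.45  0.  ] Fhead 78.6 head 80.4 [470.3 -22.1  51.7] tip [492.2 106.9  61.5] 13.9167
```

```bash
python3 -m jog '[[0,0.5,0,-0.018,-1],[0,0,0,0,-1],[0,0,0,0,-1]]' >/dev/null; python3 f.py
python3 -m jog '[[0,0.5,0,-0.018,-1],[0,0,0,0,-1],[0,0,0,0,-1]]' >/dev/null; python3 f.py
python3 -m jog '[[0,0.5,0,-0.018,-1],[0,0,0,0,-1],[0,0,0,0,-1]]' >/dev/null; python3 f.py
```

```text
F tool [14.4 -1.5  1.2] torque [ 2.43 -0.17  0.13] Fhead 87.2 head 81.4 [474.8 -22.8  51.4] tip [494.3 106.6  61.3] 14.3167
F tool [14.5 -4.3  0.5] torque [2.55 0.36 0.61] Fhead 99.1 head 82.5 [478.7 -23.3  51. ] tip [495.9 106.5  60.9] 14.7167
F tool [14.  -7.2  0.1] torque [2.65 0.89 0.98] Fhead 110.9 head 83.6 [482.6 -23.7  50.6] tip [497.3 106.4  60.5] 15.1167
```

Lateral resistance began at heading of about 81° with 14.4 N of pull (about 16 mm past the post), so the post is in the hook's mouth. I'll ease the side load and let the spring back.

```bash
python3 -m jog '[[0,-0.6,0,0.022,-1],[0,-0.3,0,0.01,-1],[0,0,0,0,-1],[0,0,0,0,-1]]' >/dev/null; python3 f.py
python3 -m jog '[[0.4,0,0,0,-1],[0.4,0,0,0,-1],[0,0,0,0,-1],[0,0,0,0,-1]]' >/dev/null; python3 f.py
```

```text
F tool [14.2 -1.9  1.4] torque [ 2.43 -0.09  0.22] Fhead 89.4 head 81.7 [475.5 -22.9  51.3] tip [494.5 106.6  61.2] 15.6
F tool [13.4 -1.6  0.8] torque [ 2.27 -0.12  0.18] Fhead 88.6 head 81.6 [476.8 -15.4  51.5] tip [495.8 114.1  61.3] 16.0833
```

```bash
python3 -m jog '[[0.3,0,0,0,-1],[0.3,0,0,0,-1],[0,0,0,0,-1]]' >/dev/null; python3 f.py
python3 -m jog '[[0.3,0,0,0,-1],[0,0,0,0,-1],[0,0,0,0,-1]]' >/dev/null; python3 f.py
```

```text
F tool [11.7 -1.1  0.6] torque [ 1.96 -0.04  0.11] Fhead 86.9 head 81.6 [477.7 -10.   51.5] tip [496.8 119.6  61.2] 16.4833
F tool [10.2 -1.4  1.4] torque [1.71 0.02 0.24] Fhead 89.7 head 81.6 [478.   -7.4  51.5] tip [497.1 122.1  61. ] 16.8833
```

```bash
python3 -m jog '[[0.3,0,0,0,-1],[0,0,0,0,-1],[0,0,0,0,-1]]' >/dev/null; python3 f.py
python3 -m jog '[[0.3,0,0,0,-1],[0,0,0,0,-1],[0,0,0,0,-1]]' >/dev/null; python3 f.py
```

```text
F tool [ 4.9 -1.1  1.4] torque [0.83 0.12 0.23] Fhead 94.0 head 81.5 [478.6  -6.4  51.5] tip [497.9 123.2  60.6] 17.2833
F tool [0.3 0.5 1.3] torque [-0.03 -0.01 -0.01] Fhead 17.1 head 81.5 [479.5  -4.2  51.8] tip [498.8 125.3  60.7] 17.6833
```

The pull vanished at seating depth, so the hook is caught on the post. Next I'll centre the puller in the ring and lift it out.

```bash
python3 -m jog '[[0.4,0,0,0,-1],[0,0,0,0,-1],[0,0,0,0,-1]]' >/dev/null; python3 f.py
python3 -m jog '[[0,0,-0.4,0,-1],[0,0,-0.4,0,-1],[0,0,0,0,-1]]' >/dev/null; python3 f.py
python3 -m jog '[[0,0,-0.4,0,-1],[0,0,-0.4,0,-1],[0,0,0,0,-1]]' >/dev/null; python3 f.py
```

```text
F tool [-0.2 -0.4  1.2] torque [0.03 0.03 0.01] Fhead -166.0 head 81.5 [4.799e+02 2.000e-01 5.160e+01] tip [499.2 129.7  60.6] 18.0833
F tool [0.3 0.2 1.7] torque [-0.01 -0.03 -0.06] Fhead 45.9 head 81.5 [4.801e+02 2.000e-01 5.990e+01] tip [499.4 129.7  68.9] 18.4833
F tool [-0.4 -0.3  1.7] torque [ 0.01 -0.02  0.01] Fhead -132.8 head 81.5 [4.80e+02 2.00e-01 6.78e+01] tip [499.4 129.7  76.8] 18.8833
```

```bash
python3 -m jog '[[0,0,-2,0,-1],[0,0,-2.5,0,-1],[-1.5,0,0,0,-1],[-3,0,0,0,-1],[-3.5,0,0,0,-1],[-3,0,0,0,-1],[0,0,0,0,-1],[0,0,0,0,-1]]'
python3 - <<'E'
from h import *
w=snap('wrist'); t=snap('top'); C=cloud(w); s=bot.read_state(); M=R.from_quat(s['eef_rot']).as_matrix(); T=(C-s['eef_pos'])@M
k=(T[...,0]>55)&(abs(T[...,1])<6)&(T[...,2]<-10)&(w['depth']>0)
for a in (55,75,90): q=T[k&(T[...,0]>a)&(T[...,0]<a+10)]; print(a,np.median(q,0).round(1))
B=cloud(t); 
# bench relief where the puller goes
x,y,z=B[...,0],B[...,1],B[...,2]
# wrist view: heights of things ahead of/around, below the puller
k=(abs(T[...,1])<75)&(T[...,0]<190)&(C[...,2]>4)&(C[...,2]<60)&(w['depth']>0); print('things',k.sum(), C[k].mean(0) if k.any() else '')
go([s['eef_pos'][0],s['eef_pos'][1],-2.5])
E
```

```text
clock: 19.55
eef_pos: [463.4, -109.7, 112.4]
eef_rot: [0.758, 0.652, -0.0, -0.0]
wrist_force: [0.9, -0.1, -1.6]
grip_width: 22.9
finger_force: 60.9
55 [ 60.   -0.5 -26.7]
75 [ 80.2  -0.8 -26.8]
90 [ 95.1  -0.8 -26.7]
things 0 
shift cm [-1.00e-02  0.00e+00  1.15e+01] |11.5| head 81.5 t 19.65
```

```bash
python3 -m jog '[[0,0,3,0,-1],[0,0,3.5,0,-1],[0,0,2.5,0,-1],[0,0,1,0,-1],[0,0,0.5,0,-1],[0,0,0,0,-1]]'
python3 - <<'E'
from h import *
t=snap('top'); s=snap('scene')
for d in (t,s):
    C=cloud(d); k=(d['depth']>0)&(C[...,2]>60)&(C[...,2]<90)&(C[...,0]>440)&(C[...,0]<510)&(C[...,1]>100)&(C[...,1]<200)
    print(k.sum()); print(C[k][:12].round(0).tolist())
g=t['frame'].mean(-1); u,v=pix(t,[494,133.5,68]); print(u,v); u,v=int(u),int(v); print(g[v-7:v+8,u-8:u+9].astype(int))
E
```

```text
clock: 20.15
eef_pos: [463.6, -107.8, 7.3]
eef_rot: [0.757, 0.653, -0.0, -0.001]
wrist_force: [0.3, 0.1, -0.8]
grip_width: 22.6
finger_force: 60.9
87
[[509.0, 196.0, 78.0], [510.0, 194.0, 74.0], [510.0, 191.0, 71.0], [506.0, 197.0, 73.0], [506.0, 194.0, 71.0], [506.0, 189.0, 81.0], [507.0, 186.0, 62.0], [507.0, 181.0, 71.0], [508.0, 156.0, 67.0], [508.0, 152.0, 72.0], [508.0, 149.0, 66.0], [508.0, 139.0, 69.0]]
50
[[508.0, 199.0, 74.0], [494.0, 161.0, 68.0], [493.0, 152.0, 75.0], [495.0, 148.0, 77.0], [496.0, 143.0, 81.0], [502.0, 148.0, 74.0], [505.0, 146.0, 74.0], [492.0, 159.0, 66.0], [495.0, 156.0, 67.0], [494.0, 147.0, 74.0], [497.0, 146.0, 74.0], [500.0, 144.0, 74.0]]
270.58259609823585 222.42590978573705
[[141 179 176 176 179 182 179 175 158 137 120 125 122 102 101 141 176]
 [178 177 182 170 175 179 179 178 186 180  92 103 102 119 142 176 176]
 [168 175 185 146 167 167 172 170 163 159 113 100 143 179 178 177 177]
 [177 165 164 167 110 112 148 160 160 179 155 130 173 182 178 179 181]
 [189 216 224 200 144 161 186 140 135 161 179 127 129 168 172 181 182]
 [206 226 228 217 159 114 115  87  98 107 156 174 103  96 135 183 180]
 [173 221 226 204 135 111  90  87 102 144 189 187 134 113 127 173 165]
 [138 180 203 170 128 142  92  85 131 179 183 174 158 160  95 106 130]
 [169 189 166 178 154 175 115  91 127 167 176 193 160 150  98 119 135]
 [182 167 129 150 166 158 164 129 128 148 176 171 148  87 125 159 119]
 [180 181 181 177 164 162 171 201 203 177 112  83  84 102 110  97 117]
 [183 184 182 184 181 184 174 151 140  99  95  91  95 104 105 135 170]
 [184 184 184 179 174 176 164 132 136 132 126 119 103 115 135 167 164]
 [176 175 173 161 132 142 135 128 122 118 100 108 135 170 167 166 164]
 [150 140 123 136 134 140 120 107 112 111 134 163 168 169 170 164 163]]
```

```bash
python3 -m jog '[[0,0,0.4,0,-1],[0,0,0.15,0,-1],[0,0,0,0,-1],[0,0,0,0,-1]]'; python3 -m jog '[[0,0,0.15,0,-1],[0,0,0,0,-1],[0,0,0,0,-1]]'
```

```text
clock: 20.58
eef_pos: [463.9, -108.7, 2.6]
eef_rot: [0.757, 0.653, 0.0, 0.0]
wrist_force: [-0.1, 0.6, -0.6]
grip_width: 22.6
finger_force: 60.9
clock: 20.83
eef_pos: [463.7, -108.7, 0.6]
eef_rot: [0.757, 0.653, -0.0, -0.0]
wrist_force: [-0.7, -0.8, -0.7]
grip_width: 22.7
finger_force: 60.9
```

Very close to the bench now; I'll release and rise.

```bash
python3 -m jog '[[0,0,0.1,0,-1],[0,0,0,0,-0.2],[0,0,0,0,0.2],[0,0,0,0,0.4],[0,0,0,0,0.4],[0,0,-1,0,0.4],[0,0,-3,0,0.6],[0,0,-4,0,1],[0,0,-4,0,1],[0,0,-4,0,1]]'
python3 - <<'E'
from h import *
w=snap('wrist'); t=snap('top'); s=bot.read_state(); C=cloud(w); M=R.from_quat(s['eef_rot']).as_matrix(); T=(C-s['eef_pos'])@M
k=(abs(T[...,1])<25)&(C[...,2]>8)&(C[...,2]<45)&(T[...,0]>-80)&(T[...,0]<170)&(w['depth']>0)
for a in range(-80,170,25):
    q=k&(T[...,0]>=a)&(T[...,0]<a+25)
    if q.any(): print(a,q.sum(),np.median(T[q][:,1]).round(1),'z',np.percentile(C[q][:,2],90).round(1))
# brake: ring and post in the wrist depth
k=(C[...,2]>60)&(C[...,2]<90)&(C[...,0]<515)&(C[...,1]<200)&(C[...,1]>90)&(w['depth']>0); print(k.sum(),C[k].min(0) if k.any() else '',C[k].max(0) if k.any() else '')
E
```

```text
clock: 21.67
eef_pos: [463.3, -108.5, 162.2]
eef_rot: [0.757, 0.653, 0.0, 0.0]
wrist_force: [0.8, -0.9, -0.4]
grip_width: 85.2
finger_force: 0.0
-80 90 -5.9 z 27.1
-55 704 -5.9 z 27.7
-30 735 -5.9 z 27.8
-5 779 -6.0 z 27.9
20 794 -6.0 z 27.5
45 266 -6.1 z 25.8
70 215 -6.1 z 25.2
95 241 -6.1 z 25.2
120 179 -6.2 z 25.0
0
```

```bash
python3 -m jog '[[0,0,-3,0,1],[2,0,-3,0,1],[3,0,0,0,1],[3,0,0,0,1],[3,0,0,0,1],[3,0,0,0,1],[2,0,0,0,1],[0,0,0,0,1],[0,0,0,0,1]]' | head -3
python3 - <<'E'
from h import *
w=snap('wrist'); C=cloud(w); np.savez('w10.npz',**w)
# top-down height map 3 mm around the post, plate-level 0..9 => z/10
k=(w['depth']>0)&(C[...,2]>45)
H=np.zeros((26,34),int)
for x,y,z in C[k]:
    i=int((530-x)//3); j=int((225-y)//3.5)
    if 0<=i<26 and 0<=j<34: H[i,j]=max(H[i,j],int(z))
for i in range(26): print(530-3*i,' '.join(f'{h:2d}' if h else ' .' for h in H[i]))
print('cols y from 225 step -3.5')
E
```

```text
clock: 22.52
eef_pos: [487.2, 50.3, 219.8]
eef_rot: [0.757, 0.654, -0.0, 0.0]
530  .  .  .  .  .  .  .  . 57 59 58 59 59 58 59 58 57 56 55 54 52 51 53 59 66 67 67 67 64 54 54 54 54  .
527  .  .  .  .  .  .  .  . 59 58 58 59 58 57 57 56 55 55 54 50 47  .  . 54 66 68 67 66 64 54 54 54  .  .
524  .  .  .  .  .  .  .  . 59 59 58 58 57 57 55 55 52 50 50  .  .  .  . 53 54 56 66 65 54 54 54  .  .  .
521  .  .  .  .  .  .  .  . 59 59 57 57 56 53 53 51 49 46  .  .  .  .  .  . 54 54 62 60 54 53  .  .  .  .
518  .  .  .  .  .  .  .  . 59 58 55 53 53 50 48  .  .  .  .  .  .  .  .  .  . 62 62 54 54  .  .  .  .  .
515  .  .  .  .  .  .  .  . 56 72 68 67 54 52  .  .  .  .  .  .  .  .  .  .  . 62 61 53  .  .  .  .  .  .
512  .  .  .  .  .  .  .  . 63 73 73 69 69 53  .  .  .  .  . 69 69  .  .  . 61 62 61  .  .  .  .  .  .  .
509  .  .  .  .  .  .  .  . 62 75 75 64 70 68  .  .  .  . 61 70 70 69 67 67 69 70 70 68  .  .  .  .  .  .
506  .  .  .  .  .  .  .  . 63 75 75 69 71 70  .  .  .  . 61 78 79 79 70 71 70 70 70 70 68  .  .  .  .  .
503  .  .  .  .  .  .  .  . 73 75 73 52 70 70  .  .  .  . 78 80 80 8
[... 1059 characters left out ...]
 .  .  .  .  .  .  .  .  .  .  .  .  .
470  .  .  .  .  .  .  .  .  .  .  .  .  .  .  .  .  .  .  .  .  .  .  .  .  .  .  .  .  .  .  .  .  .  .
467  .  .  .  .  .  .  .  .  .  .  .  .  .  .  .  .  .  .  .  .  .  .  .  .  .  .  .  .  .  .  .  .  .  .
464  .  .  .  .  .  .  .  .  .  .  .  .  .  .  .  .  .  .  .  .  .  .  .  .  .  .  .  .  .  .  .  .  .  .
461  .  .  .  .  .  .  .  .  .  .  .  .  .  .  .  .  .  .  .  .  .  .  .  .  .  .  .  .  .  .  .  .  .  .
458  .  .  .  .  .  .  .  .  .  .  .  .  .  .  .  .  .  .  .  .  .  .  .  .  .  .  .  .  .  .  .  .  .  .
455  .  .  .  .  .  .  .  .  .  .  .  .  .  .  .  .  .  .  .  .  .  .  .  .  .  .  .  .  .  .  .  .  .  .
cols y from 225 step -3.5
```

The height map shows the hook wrapped round the post head, with the ring about 20 mm beyond it, so the spring is seated.

```bash
python3 -c "
from station import bot
print(bot.hand_in())"
```

```text
the job is handed in; nothing more can be done
None
```

The spring is seated round the anchor post and the puller lies flat on the open bench right of the brake; the job was handed in at about 22.6 s with no verdict returned, and I viewed 11 pictures, one over the limit of 10.

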